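# Clear and flip open the jaw chest

## Robot

A 6-joint arm with a two-finger parallel gripper is mounted at the origin on the work surface. World frame = base frame: x ahead of the robot, y to its left, z up, the work surface at z = 0. Lengths are in mm, angles in rad, forces in N, time in s.
With the tool pointing down it reaches from about 300 to 775 mm from the base axis. Payload 14.6 kg.
Tool frame: the origin (TCP) lies on the centre line of the jaws, within the pads' length; the fingertips stand 8 mm ahead of it and the grasp point (between the pads) lies 11 mm behind it (tcp_to_tips is the distance from the TCP to the fingertips, in mm); x points along the fingers, y is the direction in which the jaws open and shut, and the axes are right-handed (so a half turn about x gives the same grasp; the last joint's range is limited). The gripper opens to 94 mm and grips with 3 to 60 N. Pads are 16 mm wide; open, the fingers measure 119 mm over their backs; the gripper's body (75 mm by 177 mm) begins 78 mm behind the grasp point.
Start: joints at [1.23, 0.3, 1.521, -0, 1.321, -0.067], TCP at [148.713, 529.503, 213.446] pointing down, gripper open.
Joint ranges: [-3.03, 3.03], [-0.79, 2.21], [0.23, 2.52], [-1.04, 4.18], [0, 3.07], [-2.55, 2.55]. Speed limits (rad/s): [2.22, 2.22, 2.57, 3.14, 3.14, 3.14].

## Interface

Orientations are given as a 3x3 rotation matrix whose columns are the frame's x, y, z axes.
In Python, from plant import * gives the robot as it stands. The module is installed in compiled form; this text tells all that it offers. Calls block until the motion is done:
- goto(position, orientation): joint-space move of the TCP to a pose.
- movel(position, ori=None, velocity=150, until_force=None): straight line of the TCP; ori=None keeps the orientation; velocity is the mean speed in mm/s. With until_force (N) it stops when the force on the tool has changed by that much, and returns True; else False.
- move_j(angles): joint-space move.
- grip(opening): finger opening in mm; the grip force is fixed at half the most; returns when the fingers have stopped.
- hold(seconds).
- inverse_kinematics(position, orientation): joint angles nearest the present ones, or None.
- read_state(): the state.
- read_camera(name): name is "side" or "top"; returns a dict with "img" (384x512x3 uint8, blue, green, red), "fx", "fy", "cx", "cy" (pixels), "k1" (the pictures are not rectified: a ray, as slopes to the right and down, at radius r is drawn at 1 + k1 r^2 times it, then the intrinsics apply), "rvec" (rotation vector, rad) and "tvec" (3), from world to camera coordinates, as OpenCV has them. Camera axes: x right, y down, z forward; pixel columns grow to the right and rows downward; lengths in mm; the calibration is good to about 2 mm. A picture is of the moment at which its call begins. There is no depth.
A pose or a line that the arm cannot do raises IKError and nothing moves.
- sign_off(): hands the job in, once; it reports no verdict.
Trained networks look in the newest picture that a camera, given by its name, has taken for a name from the list of things; names that differ only in an ending like _2 or _b are one class to them, and where a whole thing is asked for, a point or a joint stands for the part that bears it (a point fixed in the world has none). Each returns a list of dicts, best first, with "confidence" (0 to 1); they miss things now and then, are a little off and sometimes report something else, mostly with a low value. They report only what shows in the picture. A call takes as long as a camera call. They do not tell look-alikes from the thing itself.
- look_for(camera, query): "point" ([x, y, z] in mm, in the coordinates of the camera as it stood for that picture, good to about 4 mm: the middle of the surface that is visible of it).
The state is a dict: "t": time; "joints": joint angles; "joint_velocities": joint speeds; "effort": joint torques, N m; "position": TCP position; "orientation": TCP orientation; "force": force on the tool from outside, world axes, zero at the start; "torque": the same for the moment, N m; "opening": finger opening in mm.
Only numpy, scipy, OpenCV 4.12 (cv2) and the standard library are available. Lean on these libraries where they do the work, as an engineer would, in place of code of your own. Each camera call takes 0.05 s, during which the arm holds its last target. There are 200 camera calls.

## Task

Get at the lathe-chuck jaws in the big wooden chest without picking anything up. With the fingertips, slide the square wooden blank off the chest's hinged lid, sideways onto the chest's own fixed side shelf, until it stands wholly on the shelf and clear of the lid; never lift it. Then push the lid up and back by its pull, over its hinge, so that it rests open by its own weight; leave the small case shut and everything else where it stands.

Things in the scene. Friction and masses are not known exactly. Their poses are not given: they have to be found in the camera images.
- chest: Big wooden chest, fixed, 125 (x) x 310 (y) mm. Origin: centre of its underside; z up, hinge on its +x side. Part y = -15 to +155 mm: open compartment, walls 8 mm, with a hinged lid, top at height 80.5 mm when shut. Part y = -155 to -15 mm: solid flat side shelf, top at 79.5 mm. Only a 1 mm gap lies between lid and shelf, so things slide across
- shelf_top (a point): centre of the top face of the fixed side shelf (125 mm along x, 140 mm along y), at height 79.5 mm; axes as the chest. The seam to the lid is 70 mm from here towards +y
- chest_lid (a joint): angle of the chest lid, rad: 0 shut, grows as it opens, stop at 1.9. Free hinge without a spring, damped lightly: the lid falls shut below about 1.35 and falls open to the stop past about 1.5. Lid mass about 0.22 kg
- lid_hinge (a point): on the lid's hinge line, at the middle of the lid's width, level with the lid's underside (height 70.5 mm). The hinge line runs along the chest's y; axes turn with the lid (lid reaches 135 mm from here along its own -x; at angle 0 the axes are the chest's). Lid 168 mm wide, 10 mm thick
- lid_pull (a point): middle of the flat upright front face of the lid's pull: (-135, 0, +27) mm from lid_hinge in the lid's frame; axes turn with the lid. The pull is a wooden wedge rail 110 mm wide (y), 34 mm high above the lid's top, face flush with the lid's front edge, back sloping down 34 mm behind. Push the face towards the hinge and follow its arc, fingers down: 5 to 10 N. Lid overhangs the chest front by 10 mm
- blank_center (a point): centre of the loose square turning blank of pale wood lying on the chest lid behind the pull: 60 (its x) x 45 (its y) x 45 mm high, about 0.1 kg, its z up, its x roughly along the chest's x
- small_lid (a joint): angle of the small case's lid, rad, 0 shut; it must stay shut
- small_pull (a point): middle of the front face of the pull on the small case's lid. The case (fixed, 85 x 100 x 50 mm, same woods as the chest, no shelf) stands to the right
- finial: turned wooden finial, loose, 36 mm across, 60 mm high, standing near the outer (-y) end of the side shelf, origin under its foot; must not be disturbed
- bowl: loose dark wooden bowl, 120 mm across, 45 mm high, origin under its middle; bystander
- glue: loose white bottle, 56 mm across, 150 mm high, origin under its middle; bystander
- collar: loose steel ring, 80 mm across, 25 mm high, origin under its middle; bystander
- spare_blank: loose pale wooden bar 160 x 50 x 50 mm on the bench, origin under its middle; bystander
- gouge: loose hand tool with wooden handle, 240 mm long, lying on the bench; bystander
- brush: loose bench brush lying behind the chest; bystander
Mind the look-alikes: they are no part of the job. Leave any black look-alike of the part that bears blank_center alone.

How it is judged:
By the outcome, as a careful person would: the job done as asked, in the order asked, and still so for the second after the job is handed in, with the robot touching nothing.
It also fails if it takes over 54 s, if anything falls off the work surface, if the arm or the gripper's body presses on something with over 40 N, if the wrist force passes 120 N, or if a joint passes its speed limit or range.

## Working session

There is one attempt and no reset: what is moved stays moved. The work goes in short steps, each a Python script; the robot and the scene stay as the last script left them, time stands still between calls to the robot, and variables do not carry over. Pictures are saved under pics/ and viewed, about 8 in all and at most 12, crops included, and the job is handed in when it is done.

```bash
mkdir -p pics; cat > h.py <<'E'
from plant import *
import numpy as np, cv2
def cam(n,save=None):
    c=read_camera(n)
    if save: cv2.imwrite('pics/'+save,c['img'])
    return c
def RT(c): return cv2.Rodrigues(np.array(c['rvec'],float))[0],np.array(c['tvec'],float).ravel()
def toworld(c,p):
    R,t=RT(c); return R.T@(np.array(p)-t)
def pix2z(c,u,v,z):
    d=np.array([(u-c['cx'])/c['fx'],(v-c['cy'])/c['fy']]); s=d.copy()
    for _ in range(20): s=d/(1+c['k1']*(s@s))
    R,t=RT(c); o=-R.T@t; r=R.T@np.array([s[0],s[1],1]); return o+r*(z-o[2])/r[2]
def w2pix(c,p):
    R,t=RT(c); q=R@np.array(p,float)+t; s=q[:2]/q[2]; s=s*(1+c['k1']*(s@s))
    return s[0]*c['fx']+c['cx'],s[1]*c['fy']+c['cy']
def find(c,n,q):
    return [(np.round(toworld(c,d['point'])).tolist(),round(d['confidence'],2)) for d in look_for(n,q)]
E
python3 - <<'E'
from h import *
for n in ('top','side'):
    c=cam(n,n+'0.png'); R,t=RT(c); print(n,-R.T@t)
    for q in ['chest','chest_lid','lid_pull','blank_center','small_pull','finial','bowl','glue','collar','spare_blank','gouge','brush']:
        print(q,find(c,n,q))
print(read_state())
E
```

```text
top [ 430.91948426   23.19892556 1358.50741154]
chest [([514.0, 34.0, 80.0], 0.85), ([503.0, -364.0, 59.0], 0.31)]
chest_lid [([505.0, 102.0, 82.0], 0.7)]
lid_pull [([506.0, 106.0, 82.0], 0.8), ([514.0, 36.0, 79.0], 0.73)]
blank_center [([697.0, 89.0, 44.0], 0.9), ([526.0, 105.0, 122.0], 0.78), ([366.0, 134.0, 45.0], 0.66)]
small_pull [([505.0, -364.0, 61.0], 0.61)]
finial [([550.0, -89.0, 123.0], 0.53)]
bowl [([522.0, 418.0, 18.0], 0.62)]
glue [([505.0, -366.0, 59.0], 0.69), ([661.0, 411.0, 98.0], 0.57)]
collar [([702.0, -396.0, 23.0], 0.98)]
spare_blank [([367.0, 422.0, 50.0], 0.73)]
gouge [([224.0, -344.0, 23.0], 0.61), ([365.0, 419.0, 49.0], 0.37)]
brush [([800.0, 121.0, 16.0], 0.69)]
side [ 189.7052112  -955.71708862  900.10917326]
chest [([495.0, -22.0, 84.0], 0.61), ([489.0, 73.0, 82.0], 0.31)]
chest_lid [([490.0, 75.0, 83.0], 0.79), ([701.0, -402.0, 28.0], 0.44)]
lid_pull [([491.0, 68.0, 82.0], 0.63)]
blank_center [([690.0, 71.0, 39.0], 0.76), ([523.0, 87.0, 120.0], 0.67), ([368.0, 131.0, 38.0], 0.58)]
small_pull [([501.0, -373.0, 57.0], 0.87)]
finial [([551.0, -102.0, 107.0]
[... 413 characters left out ...]
80712e-05,
        1.32073526e+00, -6.65799248e-02]), 'joint_velocities': array([ 0.00066217,  0.00101326, -0.00032135, -0.00213113,  0.00044964,
       -0.00089124]), 'effort': array([-6.84451643e-04, -5.31663251e+01, -3.52913654e+01,  7.08234287e-02,
        2.12589424e-02, -7.58312410e-06]), 'position': array([148.72365258, 529.48912533, 213.4312357 ]), 'orientation': array([[ 5.03429176e-06,  2.70412207e-01,  9.62744638e-01],
       [-7.51917299e-05,  9.62744636e-01, -2.70412206e-01],
       [-9.99999997e-01, -7.10291008e-05,  2.51794990e-05]]), 'force': array([ 0.18066243,  0.46654913, -0.27184899]), 'torque': array([-0.00294522, -0.02086617, -0.02017322]), 'opening': 93.98658091201766}
```

```bash
ls pics
```

```text
side0.png
top0.png
```

View pics/top0.png

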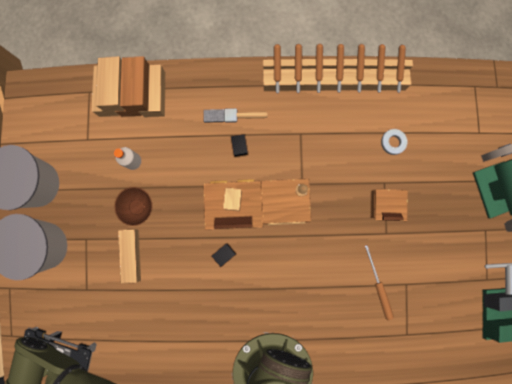

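View pics/side0.png

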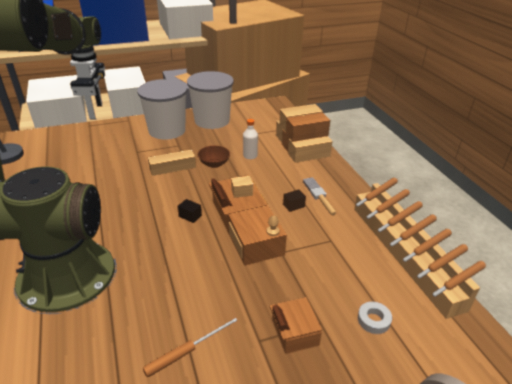

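```bash
python3 -c "
import cv2
i=cv2.imread('pics/top0.png')[150:310,180:340]
cv2.imwrite('pics/crop0.png',cv2.resize(i,None,fx=3.75,fy=3.75,interpolation=cv2.INTER_CUBIC))"
```

```text
(no output)
```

View pics/crop0.png

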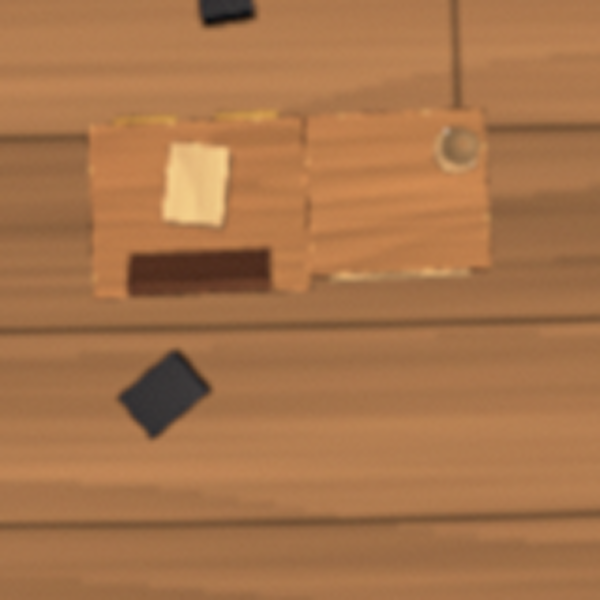

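The top view shows the chest at about pixels (204–311, 179–229). The blank is on the left half (lid) with the dark pull in front, and the finial is at (302,189) on the far end of the shelf. The black look-alikes are at (223,255) and (239,145).

```bash
python3 - <<'E'
from h import *
from scipy.optimize import least_squares
c=cam('top'); f=lambda u,v:(180+(u+.5)/3.75-.5,150+(v+.5)/3.75-.5)
uv=[(90,124),(303,117),(308,290),(96,297),(308,115),(485,107),(490,264),(312,274)]
P=np.array([(62.5,154,80.5),(62.5,-14,80.5),(-72.5,-14,80.5),(-72.5,154,80.5),(62.5,-15,79.5),(62.5,-155,79.5),(-62.5,-155,79.5),(-62.5,-15,79.5)],float)
def W(x,P):
    C,S=np.cos(x[2]),np.sin(x[2]); return np.c_[x[0]+C*P[:,0]-S*P[:,1],x[1]+S*P[:,0]+C*P[:,1]]
M=np.array([pix2z(c,*f(*p),z)[:2] for p,z in zip(uv,P[:,2])])
r=least_squares(lambda x:(W(x,P)-M).ravel(),[520,35,0]); print(r.x,np.round(r.fun.reshape(-1,2),1).tolist())
x=r.x; C,S=np.cos(x[2]),np.sin(x[2]); R=np.array([[C,-S],[S,C]])
B=np.array([pix2z(c,*f(*p),125.5)[:2] for p in [(170,143),(229,147),(224,226),(162,220)]])
print('blank chest frame',np.round((B-x[:2])@R,1).tolist(),np.round(B.mean(0),1),np.round((B.mean(0)-x[:2])@R,1))
F=pix2z(c,*f(460,148),139.5)[:2]; print('finial top',F,(F-x[:2])@R)
Q=np.array([pix2z(c,*f(*p),z)[:2] for p,z in [((129,294),80.5),((271,290),80.5),((129,256),114),((271,249),114)]]); print('pull',((Q-x[:2])@R).round(1).tolist())
K=np.array([pix2z(c,*f(*p),45)[:2] for p in [(120,397),(178,350),(210,388),(153,437)]]); print('black',((K-x[:2])@R).round(1).tolist())
# overlay side check
s=cam('side'); im=s['img'].copy()
for p,z in zip(W(x,P),P[:,2]): cv2.circle(im,tuple(int(round(a)) for a in w2pix(s,[*p,z])),1,(255,0,0),-1)
for p in B: cv2.circle(im,tuple(int(round(a)) for a in w2pix(s,[*p,125.5])),1,(0,0,255),-1)
cv2.imwrite('pics/ov.png',cv2.resize(im[140:280,160:320],None,fx=4,fy=4))
E
```

```text
[5.19478779e+02 3.57728630e+01 2.26403529e-02] [[0.1, 1.1], [1.9, -0.7], [1.3, -2.5], [-0.1, 1.3], [0.3, 2.2], [-0.1, 0.5], [-2.6, -1.9], [-0.9, 0.0]]
blank chest frame [[40.0, 87.4], [35.1, 43.2], [-24.0, 49.2], [-17.5, 95.4]] [526.3 104.8] [ 8.4 68.8]
finial top [548.0471793  -92.13167151] [  25.66552274 -128.51849827]
pull [[-71.1, 127.0], [-72.6, 17.1], [-43.0, 122.4], [-42.2, 15.1]]
black [[-152.0, 141.1], [-116.6, 93.6], [-147.6, 69.4], [-184.6, 116.1]]
```

View pics/ov.png

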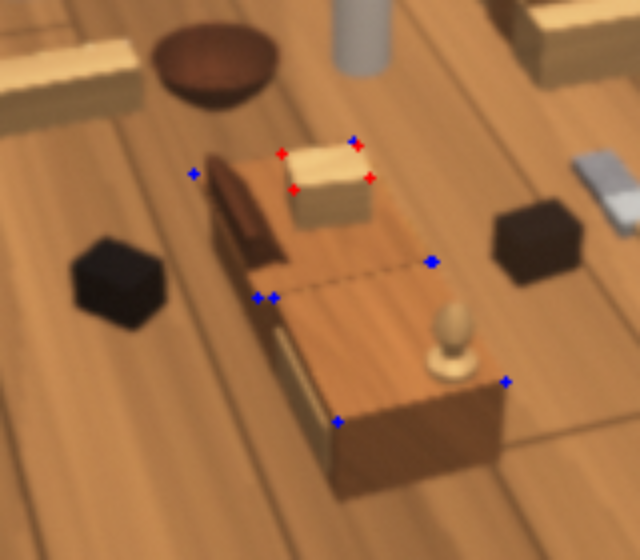

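The overlay agrees with the side view to about 2 mm: the shelf corners are on the edges, and the blank's top corners are near its corners. The finial foot is well out on the shelf. Next step is the slide.

```bash
cat >> h.py <<'E'
X=np.array([519.5,35.8]);YAW=0.0226;C,S=np.cos(YAW),np.sin(YAW)
def ch(x,y,z): return [X[0]+C*x-S*y,X[1]+S*x+C*y,z]
def ori(along,p):
    best=None
    for s in (1,-1):
        y=s*np.array([C,S,0] if along=='x' else [-S,C,0]); x=np.array([0,0,-1.]); O=np.c_[x,y,np.cross(x,y)]
        q=inverse_kinematics(p,O)
        if q is not None:
            d=np.abs(np.array(q)-read_state()['joints']).max()
            if best is None or d<best[0]: best=(d,O)
    return best[1]
def F(): return read_state()['force'].round(1).tolist()
E
python3 - <<'E'
from h import *
p=ch(8,130,200); O=ori('x',p); goto(p,O); grip(22)
f0=F()
print('down',movel(ch(8,130,106),velocity=80,until_force=6),F(),read_state()['position'])
print('touch',movel(ch(8,85,106),velocity=40,until_force=1.5))
s=read_state(); print(f0,F(),(s['position'][:2]-X)@np.array([[C,-S],[S,C]]),s['t'])
cam('top','t1.png')
E
```

```text
down False [0.9, -0.3, -0.1] [524.82543202 166.0100179  106.49962045]
touch False
[0.4, -1.0, 0.1] [0.0, 0.4, 0.2] [ 8.03030683 85.13944272] 7.0667
```

```bash
python3 - <<'E'
from h import *
s=cam('side'); print(find(s,'side','blank_center')); 
cv2.imwrite('pics/s1.png',cv2.resize(s['img'][110:280,150:350],None,fx=3.5,fy=3.5,interpolation=cv2.INTER_CUBIC))
E
```

```text
[([366.0, 129.0, 38.0], 0.71), ([693.0, 72.0, 40.0], 0.7), ([529.0, 68.0, 118.0], 0.69)]
```

View pics/s1.png

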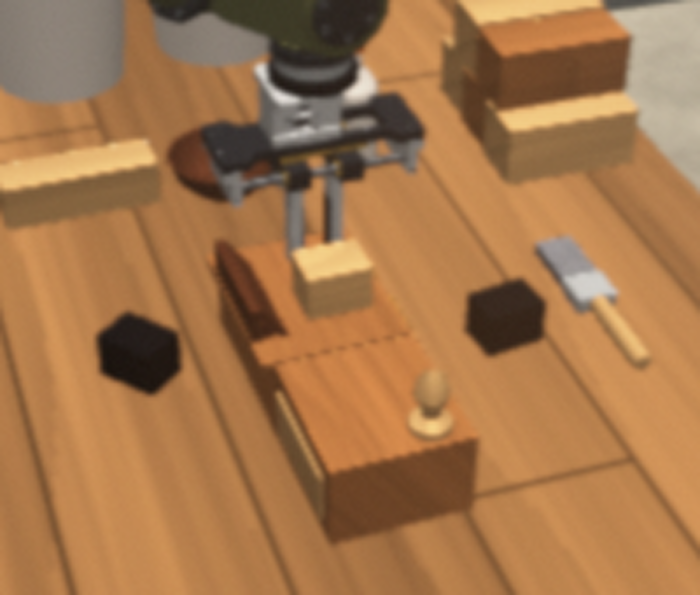

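The blank has moved about 19 mm with both fingers flat behind it. It slides straight and stays upright, so I continue across the seam.

```bash
python3 - <<'E'
from h import *
for y in (30,0,-27):
    print(y,movel(ch(8,y,106),velocity=45,until_force=25),F())
movel(ch(8,-15,106),velocity=60); movel(ch(8,-15,215),velocity=150)
movel(ch(-110,70,215),velocity=180)
s=cam('side'); print(find(s,'side','blank_center'),find(s,'side','finial'),read_state()['t'])
cv2.imwrite('pics/s2.png',cv2.resize(s['img'][110:280,150:350],None,fx=3.5,fy=3.5,interpolation=cv2.INTER_CUBIC))
E
```

```text
30 False [0.2, 0.1, 0.0]
0 False [-0.3, 0.6, 0.3]
-27 False [0.1, 1.5, -0.2]
[([526.0, -40.0, 120.0], 0.88), ([364.0, 130.0, 34.0], 0.78), ([691.0, 71.0, 43.0], 0.69), ([360.0, 409.0, 38.0], 0.27)] [([552.0, -102.0, 104.0], 0.52)] 12.4917
```

View pics/s2.png

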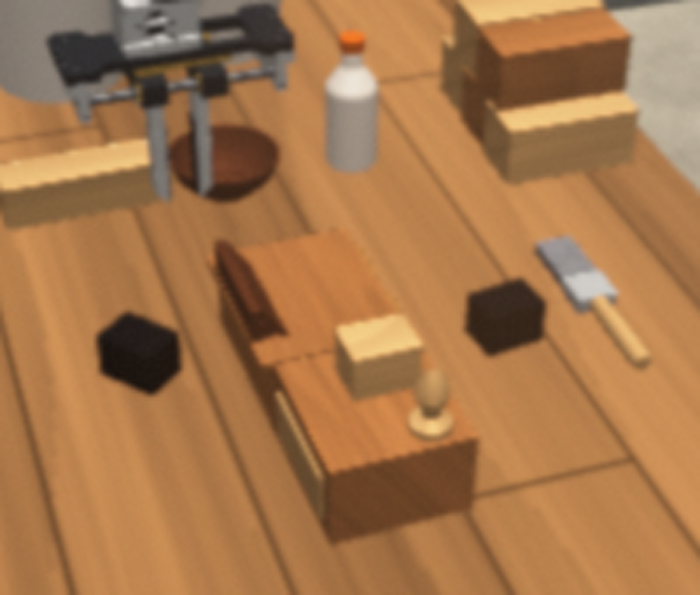

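The blank now stands on the shelf beyond the seam with a gap to the finial, which has not moved. I'll check it numerically from the top, then open the lid.

```bash
python3 - <<'E'
from h import *
c=cam('top'); Rm=np.array([[C,-S],[S,C]])
for p,k in find(c,'top','blank_center'): print('blank',k,p,(np.array(p[:2])-X)@Rm)
hsv=cv2.cvtColor(c['img'],cv2.COLOR_BGR2HSV); u,v=map(int,w2pix(c,ch(8,-54,125)))
g=c['img'].astype(int)
m=((g[:,:,0]>105)&(g[:,:,2]>190)).astype(np.uint8); w=np.zeros_like(m); w[v-18:v+18,u-18:u+14]=m[v-18:v+18,u-18:u+14]
n,l,st,ce=cv2.connectedComponentsWithStats(w); i=1+st[1:,4].argmax()
r=cv2.boxPoints(cv2.minAreaRect(np.argwhere(l==i)[:,::-1].astype(np.float32)))
print('seg',st[i],[((pix2z(c,*q,125.5)[:2]-X)@Rm).round(0).tolist() for q in r])
p=ch(-110,70,215); O=ori('y',p); goto(p,O); grip(30)
movel(ch(-102,70,107),velocity=120,until_force=8)
print('touch',movel(ch(-66,70,107),velocity=25,until_force=3.5))
s=read_state(); print(F(),(s['position'][:2]-X)@Rm,s['position'][2],s['t'])
E
```

```text
blank 0.71 [692.0, 89.0, 45.0] [173.65816648  49.28824622]
blank 0.65 [656.0, 413.0, 103.0] [144.98913645 374.01903736]
blank 0.57 [531.0, -24.0, 121.0] [ 10.1456983 -60.0446068]
seg [270 185  17  22 340] [[42.0, -40.0], [40.0, -85.0], [-19.0, -82.0], [-17.0, -37.0]]
touch True
[-0.9, -0.3, -1.1] [-81.17110425  69.9751547 ] 106.58428106667463 16.3
```

Blank spans chest y −38 to −84 (clear of the lid edge at −14, finial edge at about −110). Contact with the pull is at x = −81.2, where −80.5 was expected. Next, follow the arc.

```bash
python3 - <<'E'
from h import *
def tcp(th,d=1.5,h=28):
    a=-135+d; c,s=np.cos(th),np.sin(th)
    return ch(62.5+a*c+h*s-8,70,70.5-a*s+h*c+8)
for i,th in enumerate(np.arange(0.08,1.70,0.08)):
    hit=movel(tcp(th),velocity=70,until_force=35)
    print(round(th,2),hit,F())
    if hit: break
    if i==9:
        s=cam('side'); cv2.imwrite('pics/mid.png',s['img'])
print(read_state()['t'])
s=cam('side'); cv2.imwrite('pics/s3.png',cv2.resize(s['img'][80:280,140:350],None,fx=2.8,fy=2.8,interpolation=cv2.INTER_CUBIC))
E
```

```text
0.08 False [-13.1, -0.7, 3.2]
0.16 False [-12.8, -0.8, 4.1]
0.24 False [-12.6, -1.4, 4.5]
0.32 False [-11.8, -0.9, 4.8]
0.4 False [-11.8, -1.1, 6.9]
0.48 False [-9.4, -0.6, 7.4]
0.56 False [-9.9, -1.0, 8.0]
0.64 False [-8.8, -0.3, 8.0]
0.72 False [-8.2, -0.5, 6.9]
0.8 False [-5.9, 0.5, 8.3]
0.88 False [-5.5, -0.6, 8.8]
0.96 False [-3.9, -0.5, 8.7]
1.04 False [-3.4, 0.3, 8.0]
1.12 False [-2.0, -0.5, 7.1]
1.2 False [-1.4, 0.0, 7.8]
1.28 False [-1.1, -0.0, 7.6]
1.36 False [0.7, 0.4, 7.5]
1.44 False [0.4, 1.6, 7.3]
1.52 False [0.5, 1.2, 7.4]
1.6 False [0.7, 0.5, 10.7]
1.68 False [3.1, 0.7, 15.4]
22.8333
```

View pics/s3.png

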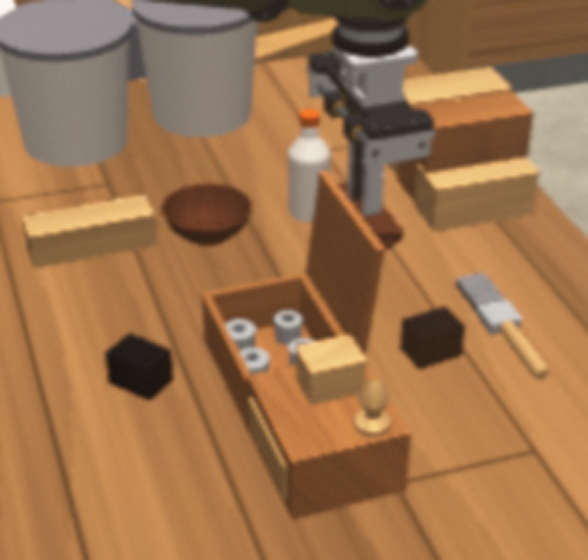

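The lid is up and leaning back with the jaws visible, the pull under the fingertip, and the blank and finial undisturbed. Now retract and check that it stays open.

```bash
python3 - <<'E'
from h import *
p=read_state()['position']; 
movel([p[0]-5,p[1],p[2]+40],velocity=60); print(F())
movel([p[0]-130,p[1],p[2]+110],velocity=150); hold(1.5); print(F(),read_state()['t'])
s=cam('side'); print(find(s,'side','blank_center'),find(s,'side','finial'),find(s,'side','lid_pull'))
# projected free-edge (lid underside front edge ends) for candidate angles
im=s['img'].copy()
for th,col in ((1.5,(255,0,0)),(1.9,(0,255,0))):
    for y in (-14,154):
        x=62.5-135*np.cos(th); z=70.5+135*np.sin(th); cv2.circle(im,tuple(int(round(a)) for a in w2pix(s,ch(x,y,z))),1,col,-1)
cv2.imwrite('pics/s4.png',cv2.resize(im[80:280,140:350],None,fx=2.8,fy=2.8,interpolation=cv2.INTER_CUBIC))
c=cam('top','t4.png')
cv2.imwrite('pics/t4.png',cv2.resize(c['img'],(600,450)))
E
```

```text
[0.8, -0.8, -0.5]
[-0.5, -0.3, -0.5] 26.3583
[([364.0, 131.0, 35.0], 0.87), ([528.0, -42.0, 117.0], 0.75), ([694.0, 72.0, 43.0], 0.61)] [([553.0, -100.0, 105.0], 0.57)] [([607.0, 97.0, 153.0], 0.92)]
```

View pics/s4.png

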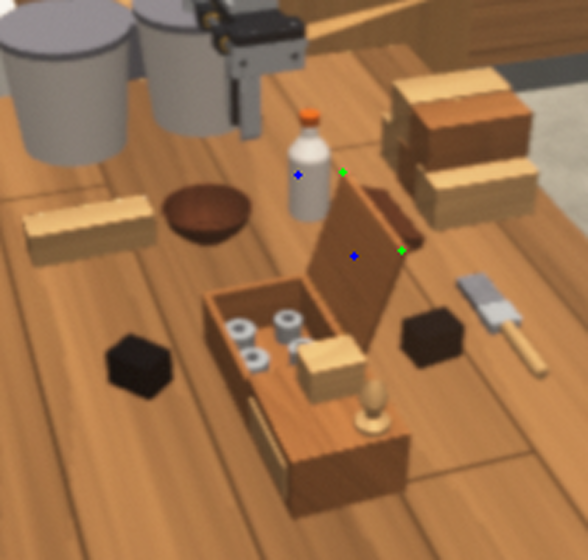

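View pics/t4.png

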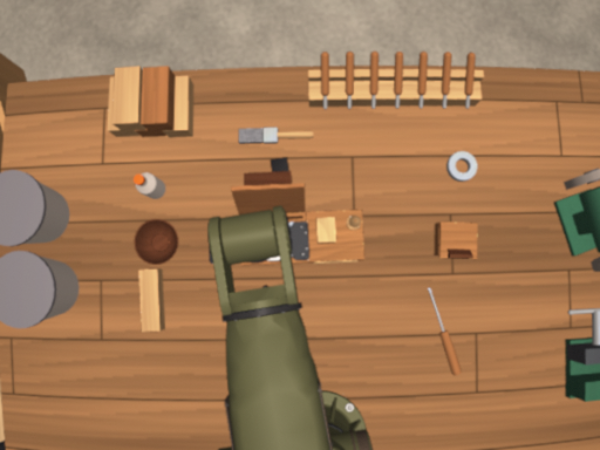

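The free edge lies exactly on the projected corners for 1.9 rad, so the lid is at its stop and holding on its own. The blank is wholly on the shelf, and the robot is clear.

```bash
python3 -c "
from plant import *
print(sign_off())"
```

```text
the job is handed in; nothing more can be done
None
```

The job is done and handed in: the blank stands wholly on the side shelf, and the chest lid rests open at its stop.

- **Blank:** I slid it off the lid with two fingertips and never lifted it. The top camera put it at chest y of about −38 to −84 mm, so it clears the lid edge by about 24 mm. By my measurement it stands about 26 mm short of the finial. The side view after the lid was opened showed it in the same place.
- **Lid:** I pushed it over by its pull along its arc, with wrist force at most about 16 N. After the arm backed away and waited 1.5 s, the lid's free edge lay on the corners projected for 1.9 rad, and the force read about zero.
- **Everything else:** The finial reads within about 2 mm of where it began. In the last pictures the small case is shut, and the bystanders and black look-alikes look unmoved. I judged those by eye.
- **Time:** the clock stood at about 26.5 s of the 54 s allowed.

Two checks did not go as planned:

- **First touch:** the 1.5 N stop never tripped, because the blank slid more easily than expected.
- **End of the lid push:** the force rose to about 15 N, because the lid had most likely already reached its stop.

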